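Feed a spent cell into the lever-lid box

TASK

A spent orange battery is waiting on the ramp of the green-lidded collection box. With the fingertips, press that box's yellow lever paddle down until the lid stands fully open and the battery has rolled in by itself, then ease the lever back up so that the lid comes down shut without slamming, and move clear. Do not touch the battery or the lid, do not lift anything, and leave the blue-lidded box and the loose things on the desk alone.

Things in the scene. Friction and masses are not known exactly. Their poses are not given: they have to be found in the camera images.
- cellbox: Battery box with GREEN lid and stripes: grey open box 110 (x) by 120 (y) by 100 mm high, walls 4 mm, fixed to the desk. Origin under its centre, on the desk; its lever sticks out to its own -x side (roughly towards the robot), its aluminium ramp to its +x side.
- cellbox_ramp (a point): Foot of the green-lidded box's ramp, at the box's x +51, z 70 mm. The ramp is 90 mm wide inside and climbs away from the box at 20 degrees to x +130 mm, with side guards and an end stop.
- cellbox_paddle (a point): Centre of the upper face of the green-lidded box's yellow lever paddle; moves with the lever. Paddle 40 mm (box x) by 56 mm (y), 6 mm thick. At rest it is 143 mm to the -x side of the box's origin, 111 mm above the desk, outer end tilted up 0.2 rad. Pivot: box x -65, z 92 mm, 80 mm from the paddle. It goes down 35 mm to its stop; no tall part of the box is within 50 mm of its centre.
- cellbox_lever (a joint): Lever of the green-lidded box: 0 at rest (up), 0.45 rad fully pressed (stop). Pressing takes about 2 to 5 N until the stop; let go, it flies back up under the lid’s weight and the lid slams.
- cellbox_lid (a joint): Lid of the green-lidded box: 0 shut, 0.90 rad fully open. Linked to the lever: it turns by twice the lever's angle, both ways, with no catch. Plate 118 by 124 by 5 mm, hinged along y at the box’s x -55, z 104 mm; its ramp side rises (to about z 200 mm), where a skirt 27 mm deep holds the battery back. It never swings over the lever.
- cell: Spent orange battery, a cylinder 18 mm in diameter and 65 mm long, 46 g. Origin at its centre, its length along its own y. It lies across the ramp of the green-lidded box against the lid's skirt and rolls into the box by itself once the lid is up by some 0.25 rad.
- scrapbox: The box with the BLUE lid and blue stripes, to be left alone: same make, sizes and frame as the green-lidded one, its ramp empty.
- scrapbox_paddle (a point): Centre of the upper face of the yellow lever paddle of the blue-lidded box (leave alone).
- scrapbox_lid (a joint): Lid of the blue-lidded box: 0 shut.
- holder: Loose black rubber key-tag ring, 48 mm across, 12 mm high, with a lug on its +x side. Origin at the centre of its underside.
- cover: Loose shiny metal disc, 36 mm across, 7 mm high. Origin at the centre of its underside.
- board: Loose round green circuit board, 36 mm across, 5 mm thick. Origin at the centre of its underside.
- cleaner: Loose small bottle with a red cap, 44 mm across, 105 mm tall, standing upright. Origin at the centre of its underside.

How it is judged (in metres and radians):
On the way:
1. the green lid stands fully open (over 0.78 of its 0.90 rad), by its lever (value of joint cellbox_lid above 0.78 rad), for 0.2 s.
At the end, for the whole second after the job is handed in: The battery lies at rest inside the green-lidded box (its centre below 45 mm), the green lid is shut again (within 0.04 rad), the blue lid is shut, and the ring, disc, circuit board and bottle are within 15 mm of where they began, the bottle upright (value of joint each of cellbox_lid, scrapbox_lid below 0.04 rad and x of cell in the frame of cellbox between -0.051 and 0.051 m and y of cell in the frame of cellbox between -0.056 and 0.056 m and z of cell in the frame of cellbox below 0.045 m and linear speed of cell below 0.05 m/s and distance of each of holder, cover, board, cleaner from where it was at the start of the episode below 0.015 m and angle between cleaner's own z axis and vertical below 0.15 rad); the robot touches nothing.
It fails at once if the green lid slams: it turns faster than 2.0 rad/s downwards in the last 0.35 rad before shut (velocity of joint cellbox_lid below -2 rad/s and value of joint cellbox_lid below 0.35 rad).
It fails at once if the robot touches the battery (contact force between any of the fingers, the arm and cell above 0.2 N).
It fails at once if the robot touches a lid (over 1 N) (contact force between any of the fingers, the arm and cellbox_lid above 1 N or contact force between any of the fingers, the arm and scrapbox_lid above 1 N).
It fails at once if the blue-lidded box is worked: its lid opens by over 0.1 rad (value of joint scrapbox_lid above 0.1 rad).
It fails at once if a loose thing is pushed over 20 mm, lifted or tipped (distance of any of holder, cover, board, cleaner from where it was at the start of the episode above 0.02 m or angle between cleaner's own z axis and vertical above 0.3 rad).
It also fails if it takes over 45 s, if anything falls off the work surface, if the arm or the gripper's body presses on something with over 40 N, if the wrist force passes 120 N, or if a joint passes its speed limit or range.

ROBOT

A 7-joint arm with a two-finger parallel gripper is mounted at the origin on the work surface. World frame = base frame: x ahead of the robot, y to its left, z up, the work surface at z = 0. Lengths are in mm, angles in degrees, forces in N, time in s.
With the tool pointing down it reaches from about 425 to 975 mm from the base axis. Payload 16.7 kg.
Tool frame: the origin (TCP) lies at the very end of the fingers, on their centre line; the grasp point (between the pads) lies 19 mm behind it; z points along the fingers, y is the direction in which the jaws open and shut (so a half turn about z gives the same grasp; the last joint's range is limited). The gripper opens to 85 mm and grips with 20 to 120 N. Pads are 22 mm wide; open, the fingers measure 114 mm over their backs; the gripper's body (76 mm by 85 mm) begins 54 mm behind the grasp point. The pads swing forward as they close: fully open they stand 13 mm farther back than shut.
Start: joints at [60.476, 24.414, 4.234, 92.017, -1.954, 63.644, -3.845], TCP at [241.412, -630.315, 231.302] pointing down, gripper open.
Joint ranges: [-163.25, 163.25], [-28.42, 122.38], [-70.27, 78.77], [12.13, 141.07], [-58.53, 238.53], [9.26, 117.41], [-156.51, 156.51]. Speed limits (degrees/s): [108.29, 108.29, 136.94, 136.94, 172.46, 172.46, 172.46].

INTERFACE

Orientations are given as [roll, pitch, yaw] about the fixed x, y, z axes, in that order (R = Rz(yaw) Ry(pitch) Rx(roll)).
In Python, from plant import move_to, move_linear, goto_joints, set_gripper, wait, inverse_kinematics, get_obs, camera, PlanningError, job_done gives the robot as it stands. Calls block until the motion is done:
- move_to(position, orientation): joint-space move of the TCP to a pose.
- move_linear(position, orientation=None, rate=150, contact_N=None): straight line of the TCP; orientation=None keeps the orientation; rate is the mean speed in mm/s. With contact_N (N) it stops when the force on the tool has changed by that much, and returns True; else False.
- goto_joints(angles): joint-space move.
- set_gripper(opening, grip_force=None): finger opening in mm; grip_force is the grip in N (None keeps the last); returns when the fingers have stopped.
- wait(seconds).
- inverse_kinematics(position, orientation): joint angles nearest the present ones, or None.
- get_obs(): the state.
- camera(name): name is "scene" or "side" or "wrist"; returns a dict with "image" (480x640x3 uint8, red, green, blue), "mtx" (3x3 intrinsics, pixels), "world_to_cam" (4x4, takes a point from world to camera coordinates); the wrist camera has in their place "T_tool_cam" (4x4, takes a point from camera to tool coordinates, whose origin is the TCP and whose axes are the flange's). Camera axes: x right, y up, looking along -z (the intrinsics and any distortion apply to the point x, -y, -z); pixel columns grow to the right and rows downward; lengths in mm; the calibration is good to about 2 mm. A picture is of the moment at which its call begins: read the wrist's pose just before it. There is no depth.
A pose or a line that the arm cannot do raises PlanningError and nothing moves.
- job_done(): hands the job in, once; it reports no verdict.
The state is a dict: "clock": time; "q": joint angles; "dq": joint speeds; "tau": joint torques, N m; "position": TCP position; "tool_rot": TCP orientation; "force": force on the tool from outside, world axes, zero at the start; "moment": the same for the moment, N m; "finger_gap": finger opening in mm.
Only numpy, scipy, OpenCV 4.12 (cv2) and the standard library are available. Lean on these libraries where they do the work, as an engineer would, in place of code of your own. Each camera call takes 0.05 s, during which the arm holds its last target.

## Working session

There is one attempt and no reset: what is moved stays moved. The work goes in short steps, each a Python script; the robot and the scene stay as the last script left them, time stands still between calls to the robot, and variables do not carry over. Pictures are saved under pics/ and viewed, and the job is handed in when it is done.

```bash
mkdir -p pics; ls; python3 - <<'E'
from plant import *
import cv2,pickle
o=get_obs();print(o)
d={}
for n in("scene","side","wrist"):
    c=camera(n);d[n]=c;cv2.imwrite(f"pics/{n}0.png",c["image"][:,:,::-1]);print(n,{k:v for k,v in c.items() if k!="image"})
pickle.dump((o,d),open("c0.pkl","wb"))
E
```

```text
pics
{'clock': 0.0, 'q': array([60.47637332, 24.44849466,  4.23061165, 92.05134438, -1.95405406,
       63.64384967, -3.84441197]), 'dq': array([ 0.06529553,  0.04889255, -0.00561698,  0.11502955, -0.02538595,
       -0.05132544, -0.01535805]), 'tau': array([ 2.19041776e-04, -9.49846745e+01,  3.76112401e+00, -4.63533926e+01,
        1.91994180e-02,  1.00755785e-02, -3.84790610e-06]), 'position': array([ 241.27443667, -629.97675083,  230.63058503]), 'tool_rot': array([-1.79928592e+02,  4.64252589e-03,  2.09567932e+01]), 'force': array([-0.12846538, -0.245226  ,  0.58072449]), 'moment': array([ 0.0491989 ,  0.03028452, -0.02094724]), 'finger_gap': 85.40245392786409}
scene {'mtx': array([[456.27175853,   0.        , 321.66620141],
       [  0.        , 456.27175853, 239.61912384],
       [  0.        ,   0.        ,   1.        ]]), 'world_to_cam': array([[-1.54659136e-01,  9.87881655e-01, -1.30532403e-02,
         7.67820632e+01],
       [-8.24555868e-01, -1.21788840e-01,  5.52517057e-01,
         4.06460681e+02],
       [ 5.44231726e-01,  9.62149368e-02,  8.33399373e-01,
        -1.28
[... 450 characters left out ...]
2],
       [-1.84836070e-01, -6.19005874e-01,  7.63326506e-01,
        -9.02272192e+02],
       [ 0.00000000e+00,  0.00000000e+00,  0.00000000e+00,
         1.00000000e+00]])}
wrist {'mtx': array([[404.45255778,   0.        , 323.91326911],
       [  0.        , 404.45255778, 235.37386774],
       [  0.        ,   0.        ,   1.        ]]), 'T_tool_cam': array([[-3.97801296e-04,  9.62769545e-01,  2.70323223e-01,
         6.80111668e+01],
       [ 9.99999918e-01,  3.62835768e-04,  1.79318800e-04,
         1.73554436e-01],
       [ 7.45597446e-05,  2.70323273e-01, -9.62769610e-01,
        -1.42585309e+02],
       [ 0.00000000e+00,  0.00000000e+00,  0.00000000e+00,
         1.00000000e+00]])}
```

View pics/scene0.png

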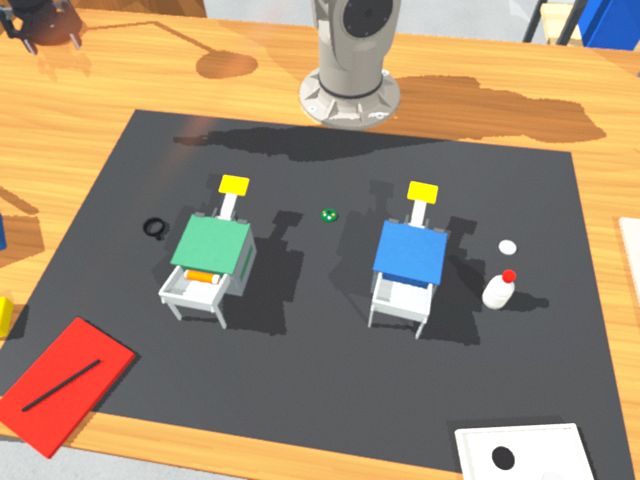

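View pics/side0.png

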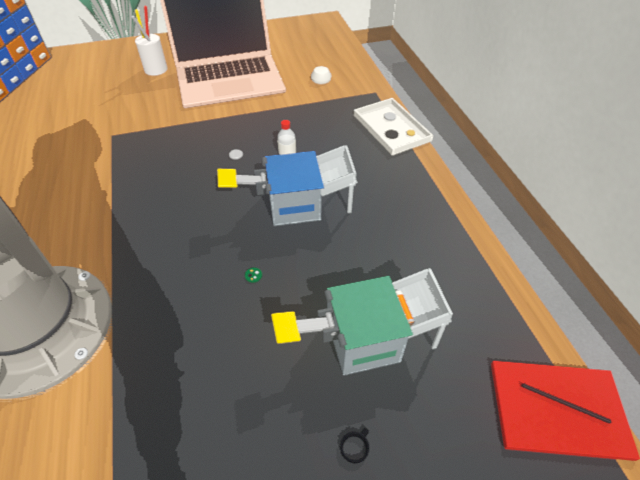

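The scene view shows the green box at about (212,250), with its paddle at (234,185) and the battery at (200,276). The ring is at (154,227) and the board at (329,215). In the side view the green paddle is at (286,327). Next I'll fit the box pose from the paddle and lid corners.

```bash
cat >fit.py <<'E'
import pickle,cv2,numpy as np
from scipy.optimize import least_squares
o,d=pickle.load(open("c0.pkl","rb"))
def proj(c,P):
    P=np.atleast_2d(P);q=P@c["world_to_cam"][:3,:3].T+c["world_to_cam"][:3,3]
    q=q*[1,-1,-1];u=q@c["mtx"].T;return u[:,:2]/u[:,2:]
roi={"scene":((160,170,265,300)),"side":((265,270,420,350))}
det={}
for n,(a,b,e,f) in roi.items():
    hsv=cv2.cvtColor(d[n]["image"],cv2.COLOR_RGB2HSV)
    for name,lo,hi in(("pad",(22,150,100),(35,255,255)),("lid",(65,100,60),(90,255,255))):
        m=cv2.inRange(hsv,lo,hi);mm=np.zeros_like(m);mm[b:f,a:e]=m[b:f,a:e]
        cs,_=cv2.findContours(mm,cv2.RETR_EXTERNAL,cv2.CHAIN_APPROX_NONE)
        c=max(cs,key=cv2.contourArea)
        det[n,name]=c[:,0].astype(float);M=cv2.moments(c)
        print(n,name,cv2.contourArea(c),M['m10']/M['m00'],M['m01']/M['m00'],cv2.approxPolyDP(c,4,True)[:,0].tolist())
def box(cx,cy,cz,sx,sy,sz):
    return np.array([[cx+i*sx/2,cy+j*sy/2,cz+k*sz/2] for i in(-1,1) for j in(-1,1) for k in(-1,1)])
def tilt(P,a):  # about y, outer (-x) end up
    return P@np.array([[np.cos(a),0,np.sin(a)],[0,1,0],[-np.sin(a),0,np.cos(a)]]).T
L=box(4,0,106.5,118,124,5)
pp=tilt(box(0,0,-3,40,56,6),0.2)
if pp[pp[:,0].argmin(),2]<pp[pp[:,0].argmax(),2]: pp=tilt(box(0,0,-3,40,56,6),-0.2)
pp=pp+[-143,0,111]
def place(P,p):
    c,s=np.cos(p[2]),np.sin(p[2]);return P@np.array([[c,-s,0],[s,c,0],[0,0,1]]).T+[p[0],p[1],0]
def res(p,per=False):
    r=[]
    for n in roi:
        for name,P in(("pad",pp),("lid",L)):
            h=cv2.convexHull(proj(d[n],place(P,p)).astype(np.float32))
            for q in cv2.convexHull(det[n,name].astype(np.float32))[:,0]:
                r.append(cv2.pointPolygonTest(h,(float(q[0]),float(q[1])),True))
            hh=det[n,name].astype(np.float32).reshape(-1,1,2)
            for q in h[:,0]: r.append(.5*cv2.pointPolygonTest(cv2.convexHull(hh),(float(q[0]),float(q[1])),True))
    return np.array(r)
best=None
for y0 in(-.6,-.3,0,.3):
    s=least_squares(res,[500,-250,y0],loss="soft_l1",x_scale=[50,50,.3],diff_step=1e-4)
    print(s.x,s.cost)
    if best is None or s.cost<best.cost:best=s
p=best.x;print(p,np.degrees(p[2]),np.sqrt(np.mean(res(p)**2)))
print("paddle",place(np.array([[-143,0,111.]]),p))
np.save("box.npy",p)
v=[]
for n in roi:
    im=d[n]["image"][:,:,::-1].copy()
    for P in(pp,L):cv2.polylines(im,[cv2.convexHull(proj(d[n],place(P,p)).astype(np.float32)).astype(int)],True,(0,0,255),1)
    a,b,e,f=roi[n];v.append(cv2.resize(im[b-10:b+130,a-10:a+160],(0,0),fx=2.3,fy=2.3))
cv2.imwrite("pics/fit.png",np.hstack(v))
E
python3 fit.py
```

```text
scene pad 433.0 233.6120092378753 184.64049268668205 [[223, 175], [220, 192], [244, 195], [247, 178]]
scene lid 3159.5 210.28058237062825 244.99229835944504 [[192, 214], [171, 263], [221, 276], [232, 273], [249, 224]]
side pad 672.5 285.1972738537794 326.87236679058236 [[293, 311], [271, 314], [278, 343], [300, 339]]
side lid 3872.0 368.6101067493113 312.0039600550964 [[388, 276], [327, 288], [346, 348], [411, 333]]
[ 5.97570144e+02 -1.99627509e+02 -4.50877017e-02] 24.24296587271901
[ 5.97570570e+02 -1.99641524e+02 -4.53228904e-02] 24.241962009968304
[ 5.97570567e+02 -1.99642584e+02 -4.52667564e-02] 24.24195753790955
[ 5.97571680e+02 -1.99644236e+02 -4.53265673e-02] 24.241927056670757
[ 5.97571680e+02 -1.99644236e+02 -4.53265673e-02] -2.5970210039751147 0.8960204605715031
paddle [[ 454.71855186 -193.1647564   111.        ]]
```

View pics/fit.png

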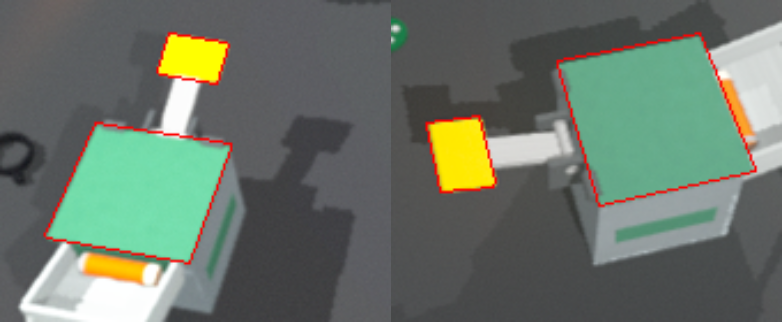

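The outlines match to under 1 px, which puts the paddle at (454.7, -193.2, 111). I'll close the gripper, move above the paddle and touch down slowly.

```bash
python3 - <<'E'
from plant import *
import cv2
set_gripper(0)
X=[454,-193.2];O=[180,0,-2.6]
print(inverse_kinematics(X+[72],O),inverse_kinematics(X+[170],O))
move_to(X+[180],O)
o=get_obs();print(o["clock"],o["position"],o["tool_rot"],o["finger_gap"],o["force"])
for n in("scene","side"):
    c=camera(n);cv2.imwrite(f"pics/{n}1.png",c["image"][:,:,::-1])
E
```

```text
[ 20.88031476  20.2590813   -6.24351896 122.35483478   3.54258477
  37.54949654 -80.38972043] [ 22.47458801  11.88132973  -7.77948288 118.064503     2.07944419
  50.179017   -79.07220724]
2.7 [ 454.00286864 -194.01786107  180.09771017] [ 1.79986746e+02 -1.13031148e-02 -2.64825559e+00] -0.21494576483494476 [-0.67580469 -0.4076071  -0.52755717]
```

View pics/side1.png

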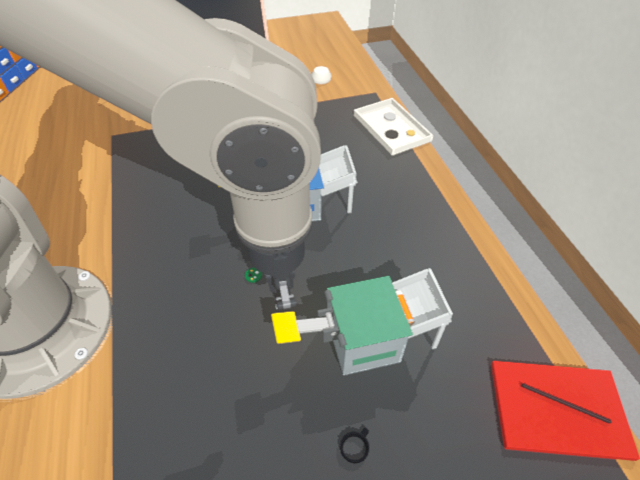

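The side view shows the fingertips at (285,300), just above the paddle, and the arm clear of the lid. Now I'll touch down and press.

```bash
python3 - <<'E'
from plant import *
import cv2
X=[454,-193.2]
def s(t):
    o=get_obs();print(t,o["clock"],o["position"].round(1),o["force"].round(1))
move_linear(X+[118],rate=60);s("pre")
r=move_linear(X+[85],rate=25,contact_N=14);s(r)
if not r:
    r=move_linear(X+[68],rate=15,contact_N=14);s(r)
wait(0.5);s("hold")
for n in("scene","side"):
    c=camera(n);cv2.imwrite(f"pics/{n}2.png",c["image"][:,:,::-1])
E
```

```text
pre 3.9833 [ 454.2 -193.3  118.3] [-0.1 -0.9 -0.1]
False 5.45 [ 454.1 -193.2   85.1] [-1.1  0.1  1.7]
True 6.15 [ 454.6 -193.3   76. ] [-5.   1.5 20.2]
hold 6.65 [ 454.5 -193.3   76.1] [-3.7  1.2 16.6]
```

View pics/side2.png

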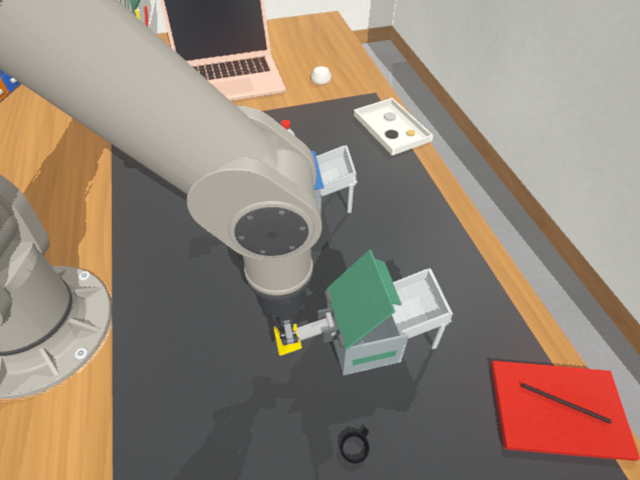

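View pics/scene2.png

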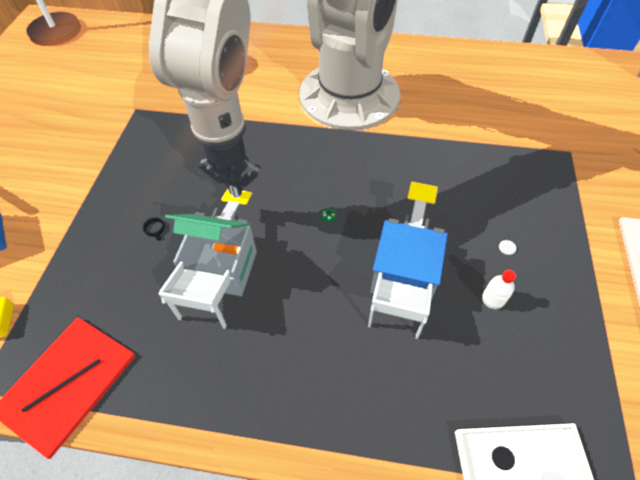

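The lid is up, and in the scene view the orange battery is inside the box at (227,249). The press ended at the stop: 16–20 N at z 76, against a predicted 75. Before releasing I'll check the lid angle and the battery's location.

```bash
cat > chk.py <<'E'
from fit import *
import sys
def lid(a):
    P=L-[-55,0,104];c,s_=np.cos(a),np.sin(a)
    return P@np.array([[c,0,-s_],[0,1,0],[s_,0,c]]).T+[-55,0,104]
tag=sys.argv[1]
for n,(a,b,e,f) in {"scene":(150,195,265,300),"side":(310,230,420,365)}.items():
    im=cv2.cvtColor(cv2.imread(f"pics/{n}{tag}.png"),cv2.COLOR_BGR2RGB);hsv=cv2.cvtColor(im,cv2.COLOR_RGB2HSV)
    m=cv2.inRange(hsv,(65,100,60),(90,255,255));mm=np.zeros_like(m);mm[b:f,a:e]=m[b:f,a:e]
    c=max(cv2.findContours(mm,cv2.RETR_EXTERNAL,cv2.CHAIN_APPROX_NONE)[0],key=cv2.contourArea)
    S=np.array([0.,.02,.04,.08,.6,.7,.74,.78,.82,.86,.9,.94]);R=[]
    for s in S:
        h=cv2.convexHull(proj(d[n],place(lid(s),p)).astype(np.float32)); k=np.zeros_like(m);cv2.fillConvexPoly(k,h.astype(int),255)
        hm=np.zeros_like(m);cv2.fillConvexPoly(hm,cv2.convexHull(c),255)
        R.append((k&hm>0).sum()/((k|hm)>0).sum())
    print(n,"lid IoU",dict(zip(S.tolist(),np.round(R,3).tolist())))
    o_=cv2.inRange(hsv,(5,180,120),(16,255,255));o_[:b]=0;o_[f:]=0;o_[:,:a]=0;o_[:,e:]=0
    ys,xs=np.nonzero(o_);print("orange",len(xs),xs.mean() if len(xs) else 0,ys.mean() if len(xs) else 0)
    if n=="scene" and len(xs):
        W=d[n]["world_to_cam"];C=-W[:3,:3].T@W[:3,3]
        u=np.linalg.inv(d[n]["mtx"])@[xs.mean(),ys.mean(),1];r=W[:3,:3].T@(u*[1,-1,-1])
        for z in(12,30,60,90):
            q=C+r*(z-C[2])/r[2]-[p[0],p[1],0];c_,s_=np.cos(p[2]),np.sin(p[2]);print(z,"box frame",[c_*q[0]+s_*q[1],-s_*q[0]+c_*q[1]])
E
python3 chk.py 2 | tail -9
```

```text
paddle [[ 454.71855186 -193.1647564   111.        ]]
scene lid IoU {0.0: 0.295, 0.02: 0.294, 0.04: 0.3, 0.08: 0.308, 0.6: 0.628, 0.7: 0.748, 0.74: 0.693, 0.78: 0.653, 0.82: 0.554, 0.86: 0.429, 0.9: 0.329, 0.94: 0.186}
orange 147 225.03401360544217 248.10884353741497
12 box frame [np.float64(-43.82639826158179), np.float64(-6.200312246116868)]
30 box frame [np.float64(-33.51146187159804), np.float64(0.7636236171782618)]
60 box frame [np.float64(-16.319901221625198), np.float64(12.37018338933679)]
90 box frame [np.float64(0.8716594283477512), np.float64(23.976743161495378)]
side lid IoU {0.0: 0.618, 0.02: 0.622, 0.04: 0.624, 0.08: 0.635, 0.6: 0.815, 0.7: 0.865, 0.74: 0.878, 0.78: 0.879, 0.82: 0.881, 0.86: 0.87, 0.9: 0.844, 0.94: 0.794}
orange 0 0 0
```

```bash
sed -i 's/^def lid/L=np.vstack([L,box(61.5,0,95.5,3,124,27)])\ndef lid/' chk.py; sed -i 's/^    P=L-/    P=L-/' chk.py; python3 chk.py 2 | grep lid\ I
python3 -c "
import cv2;a=cv2.imread('pics/side2.png')[230:390,260:460];b=cv2.imread('pics/scene2.png')[180:340,140:300]
import numpy as np;cv2.imwrite('pics/z2.png',np.hstack([cv2.resize(a,(0,0),fx=2.2,fy=2.2),cv2.resize(b,(0,0),fx=2.2,fy=2.2)]))"
```

```text
scene lid IoU {0.0: 0.262, 0.02: 0.264, 0.04: 0.268, 0.08: 0.272, 0.6: 0.443, 0.7: 0.533, 0.74: 0.583, 0.78: 0.637, 0.82: 0.723, 0.86: 0.795, 0.9: 0.75, 0.94: 0.672}
side lid IoU {0.0: 0.596, 0.02: 0.597, 0.04: 0.603, 0.08: 0.609, 0.6: 0.746, 0.7: 0.788, 0.74: 0.805, 0.78: 0.825, 0.82: 0.84, 0.86: 0.857, 0.9: 0.864, 0.94: 0.857}
```

View pics/z2.png

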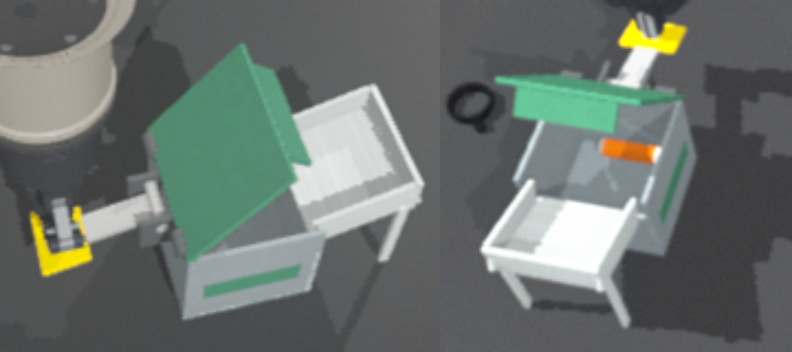

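Both views put the lid at about 0.86–0.9 rad, so it is fully open. The battery is on the box floor against the -x wall. Now I'll ease the lever up slowly.

```bash
python3 - <<'E'
from plant import *
import cv2
def s(t):
    o=get_obs();print(t,o["clock"],o["position"].round(1),o["force"].round(1))
for z,r in((95,15),(108,10),(122,8)):
    move_linear([454,-193.2,z],rate=r);s(z)
move_linear([454,-193.2,200],rate=60);s("up")
move_to([330,-420,250],[180,0,-2.6]);wait(0.5);s("clear")
for n in("scene","side"):
    c=camera(n);cv2.imwrite(f"pics/{n}3.png",c["image"][:,:,::-1])
E
python3 chk.py 3 | grep lid\ I
```

```text
95 8.1917 [ 454.1 -193.2   95. ] [-0.8 -0.5  2. ]
108 9.6417 [ 454.  -193.2  108. ] [2.4 0.4 1.8]
122 11.5417 [ 454.  -193.2  122. ] [ 0.1 -0.3  0.1]
up 12.9917 [ 453.8 -193.1  199.7] [ 0.1 -0.2 -0.2]
clear 14.5167 [ 330.2 -419.9  250. ] [ 0.4  0.1 -0.3]
scene lid IoU {0.0: 0.907, 0.02: 0.909, 0.04: 0.915, 0.08: 0.906, 0.6: 0.52, 0.7: 0.435, 0.74: 0.397, 0.78: 0.365, 0.82: 0.325, 0.86: 0.295, 0.9: 0.259, 0.94: 0.219}
side lid IoU {0.0: 0.91, 0.02: 0.902, 0.04: 0.897, 0.08: 0.889, 0.6: 0.695, 0.7: 0.662, 0.74: 0.648, 0.78: 0.643, 0.82: 0.64, 0.86: 0.63, 0.9: 0.622, 0.94: 0.602}
```

View pics/scene3.png

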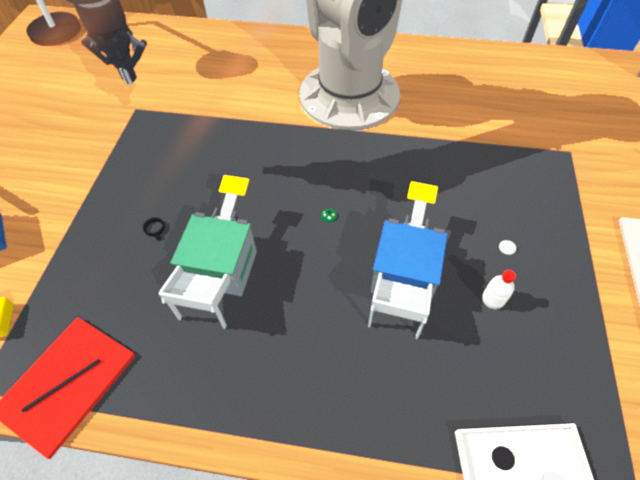

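View pics/side3.png

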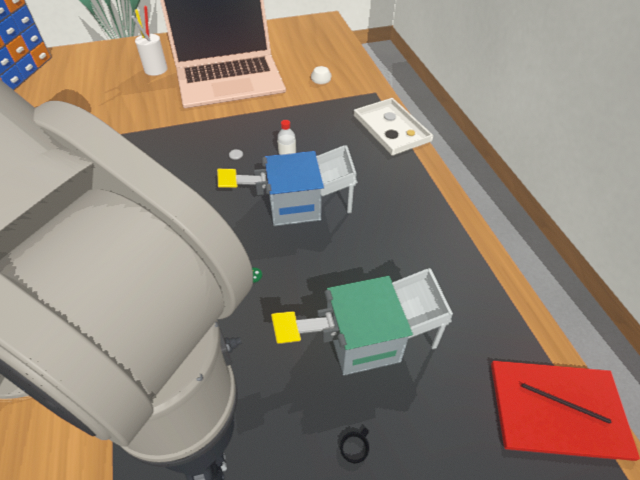

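The lid looks shut, the ramp is empty, and the loose objects are where they began (ring (154,227), board (329,215), bottle (497,290)). One last check: compare the lid and loose objects pixel by pixel with the first pictures.

```bash
python3 - <<'E'
import cv2,numpy as np
for n,rs in {"scene":{"lid":(170,205,260,268),"paddle":(215,170,250,200),"ring":(140,215,170,245),"board":(315,205,345,225),"blue":(370,180,450,330),"disc+bottle":(475,235,525,315)},"side":{"lid":(325,275,415,350),"ring":(335,420,375,470)}}.items():
    a,b=[cv2.imread(f"pics/{n}{k}.png").astype(int) for k in(0,3)]
    for k,(x,y,e,f) in rs.items():
        D=abs(a-b).max(2)[y:f,x:e];print(n,k,"changed px",(D>40).sum(),"of",D.size)
from plant import job_done,get_obs
print(get_obs()["clock"]);job_done()
E
```

```text
scene lid changed px 0 of 5670
scene paddle changed px 0 of 1050
scene ring changed px 0 of 900
scene board changed px 0 of 600
scene blue changed px 1 of 12000
scene disc+bottle changed px 0 of 4000
side lid changed px 207 of 6750
side ring changed px 0 of 2000
14.6167
the job is handed in; nothing more can be done
```

I pressed the green box's lever to its stop with the closed fingertips, and the battery rolled into the box. I then eased the lever up at 8–15 mm/s until the lid was shut, moved clear and handed the job in at about 14.6 s. `job_done()` gives no verdict, so these are my own checks:

- **Lid open:** the two cameras put it at about 0.86–0.9 rad, held for more than half a second. The lever stop showed at about 16–20 N.
- **Battery:** at full opening it was on the box floor, at about x −44, y −6 mm in the box frame. After closing, the ramp is empty.
- **Lid shut:** in the scene view no pixels changed on the lid or paddle compared with the start. In the side view 207 of 6750 pixels in the lid region changed. That is probably because the battery has left the edge of the region, but I did not isolate it. My coarse angle fit disagreed slightly: 0 rad fitted best from the side and 0.04 from the scene, with nearly flat scores.
- **Everything else:** in the scene view the ring, disc, circuit board and bottle did not change, and the blue box changed by one pixel. The force on the tool was near zero once clear.
- **Not measured:** I did not measure the lid's closing speed; the slow lever return is the only evidence that it did not slam.

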